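# Pack the sampling caddy

### The job

Pack the grey four-pocket caddy for a sampling round: stand the amber dropper bottle in the yellow pocket, the white porcelain cup in the blue pocket, the black rubber stopper in the green pocket and the long-necked red suction bulb in the white pocket, each upright as it stood and flat on its pocket's floor. The clear dropper bottle and the round red ball bulb do not belong in it: leave them standing where they are.

Things in the scene. Friction and masses are not known exactly. Their poses are not given: they have to be found in the camera images.
- amber_bottle: Brown (amber) glass dropper bottle, black cap and teat; 102 mm tall, about 70 g. Body 37 mm in diameter, straight up to its shoulder at 54 mm; cap and teat above it 20 mm. Origin: centre of its underside, z up. Grip the body with the fingertips about 35 mm up, so that the teat clears the palm between the fingers, or grip the cap.
- porcelain_cup: Small white porcelain weighing cup, open on top, 36 mm in diameter at the rim, narrowing downward, 29 mm tall; about 20 g. Origin: centre of its underside, z up. Grip the outside with the pads in its upper half (fingertips 11 mm or more up stay above the pocket's rim when it is set down).
- black_stopper: Solid black rubber stopper, a short, slightly tapered plug standing on its narrow end, 34 mm in diameter, 28 mm tall; about 20 g. Origin: centre of its underside, z up. Grip it as the cup. All six loose things stand at first on a flat blue-grey bench mat 2 mm thick, about 140 mm apart in two rows.
- long_neck_bulb: Red rubber suction bulb standing on its flat bottom: a round body 52 mm in diameter up to about 50 mm, above it a slender upright neck, 11 mm in diameter, to 88 mm; about 40 g. Origin: centre of its underside, z up. It is rigid; grip the neck about 70 mm up.
- clear_bottle: Look-alike, not to be moved: dropper bottle of the same shape and size as the amber one (37 mm in diameter, 102 mm tall, black teat) but of clear glass with pinkish contents. Origin: centre of its underside, z up.
- round_bulb: Look-alike, not to be moved: round red rubber ball bulb, about 57 mm in diameter, with only a short stub, no long neck. Origin: centre of its underside, z up.
- pocket_yellow: Yellow pocket of the caddy: a fixed square open tray of yellow plastic, 77 mm outside, 71 mm inside. Origin: centre of its underside, z up, x and y along its sides; inner floor 3 mm and rim 12 mm above it. Four pockets, alike but for colour, 80 mm apart, two by two, in a grey tray 172 mm square with a 10 mm rim, the pockets' origins 4 mm above the worktop; which colour is where changes.
- pocket_blue: Blue pocket of the caddy: a fixed square open tray of blue plastic, 77 mm outside, 71 mm inside. Origin: centre of its underside, z up, x and y along its sides; inner floor 3 mm and rim 12 mm above it. Four pockets, alike but for colour, 80 mm apart, two by two, in a grey tray 172 mm square with a 10 mm rim, the pockets' origins 4 mm above the worktop; which colour is where changes.
- pocket_green: Green pocket of the caddy: a fixed square open tray of green plastic, 77 mm outside, 71 mm inside. Origin: centre of its underside, z up, x and y along its sides; inner floor 3 mm and rim 12 mm above it. Four pockets, alike but for colour, 80 mm apart, two by two, in a grey tray 172 mm square with a 10 mm rim, the pockets' origins 4 mm above the worktop; which colour is where changes.
- pocket_white: White pocket of the caddy: a fixed square open tray of white plastic, 77 mm outside, 71 mm inside. Origin: centre of its underside, z up, x and y along its sides; inner floor 3 mm and rim 12 mm above it. Four pockets, alike but for colour, 80 mm apart, two by two, in a grey tray 172 mm square with a 10 mm rim, the pockets' origins 4 mm above the worktop; which colour is where changes.
Not all that is in view belongs to the job. Leave any brown or pink look-alike of the pocket_white alone.

How it is judged:
By the outcome, as a careful person would: the job done as asked, in the order asked, and still so for the second after the job is handed in, with the robot touching nothing.
It also fails if it takes over 128 s, if anything falls off the work surface, if the arm or the gripper's body presses on something with over 40 N, if the wrist force passes 120 N, or if a joint passes its speed limit or range.

### The arm

A 6-joint arm with a two-finger parallel gripper is mounted at the origin on a cart in front of the work surface, level with it; the furniture and walls round the work are solid. World frame = base frame: x ahead of the robot, y to its left, z up, the work surface at z = 0. Lengths are in m, angles in rad, forces in N, time in s.
With the tool pointing down it reaches from about 0.375 to 0.9 m from the base axis. Payload 3.1 kg.
Tool frame: the origin (TCP) lies on the centre line of the jaws, within the pads' length; the fingertips stand 25 mm ahead of it and the grasp point (between the pads) lies 6 mm ahead of it; z points along the fingers, y is the line along which they close (so a half turn about z gives the same grasp; the last joint's range is limited). The gripper opens to 87 mm and grips with 3 to 60 N. Pads are 19 mm wide; open, the fingers measure 117 mm over their backs; the gripper's body (75 mm by 190 mm) begins 51 mm behind the grasp point.
Start: joints at [-1.494, 0.527, 1.433, -0, 1.181, -0.178], TCP at [0.158, -0.605, 0.248] pointing down, gripper open.
Joint ranges: [-3.08, 3.08], [-0.75, 2.2], [0.22, 2.44], [-1.43, 4.57], [0, 2.65], [-2.85, 2.85]. Speed limits (rad/s): [2.79, 2.79, 3.14, 3.14, 3.14, 3.14].

### API

Orientations are given as a 3x3 rotation matrix whose columns are the frame's x, y, z axes.
In Python, from rig import readout, optics, bot gives the robot as it stands.
- The arm moves only by the tool step_arm, never from a script. Its argument "motion" is a list of rows, each a list of 7 numbers: the turn, a rotation vector about the tool's x, y, z in units of 180 degrees (1.0 is 180 degrees), then the shift along the tool's x, y, z in units of 80 mm (1.0 is 80 mm), then the opening, from 0 (shut) to 1 (fully open). A call has 1 to 12 rows; each row is the pose to reach, as a shift and turn from the pose commanded when the call began, along the tool's axes at that moment, turning the shorter way round; what a row does not reach only later rows make up. A row lasts 1/10 s, in which the tool goes at most 50 mm and 8.59 degrees, less where a joint would pass 70% of its speed; a pose out of reach is approached as far as the arm can. A call with a number of a shift or a turn outside -1 to 1 is refused whole. A call with a gripper value outside its range is refused whole. The fingers move at their own pace and stop on an object; "newtons" is the grip in N (left out, the last holds). Time passes only in rows, so rows that repeat a pose let the fingers close. It gives the time, the measured TCP pose, the force, the opening and the grip force at its end, in the units of the state.
- readout.get_state(): the state, without advancing time (a new reading comes with each control period).
- optics.read_camera(name): name is "scene" or "top" or "wrist"; returns (picture, depth): 400x640x3 uint8, red, green, blue; 400x640 float32, m along the optical axis (not along the pixel's ray), 0 where there is no reading.
- optics.calibration(name): a dict with "fovy" (degrees; the focal length in pixels is half the picture's height over the tangent of half this angle, whatever the lens; pixels are square), "cx", "cy" (the principal point, pixels), "dist" ([k1, k2, p1, p2, k3] as OpenCV has them; the pictures are not rectified), "cam_to_world" (4x4, takes a point from camera to world coordinates). Camera axes: x right, y down, z forward; pixel columns grow to the right and rows downward; lengths in m; the calibration is good to about 2 mm. A picture is of the moment at which its call begins: read the wrist's pose just before it. calibration takes no time and is no camera call; for the wrist camera it gives the pose at the moment of the call.
- bot.close_job(): hands the job in; it is judged then, once.
The state is a dict: "time_s": time; "joints": joint angles; "dq": joint speeds; "effort": joint torques, N m; "tool_pos": TCP position; "orientation": TCP orientation; "force": force on the tool from outside, world axes, zero at the start; "torque": the same for the moment, N m; "opening": finger opening in m; "grip_force": force on a finger pad.
Only numpy, scipy, OpenCV 4.12 (cv2) and the standard library are available. Lean on these libraries where they do the work, as an engineer would, in place of code of your own. Each camera call takes 0.05 s, during which the arm holds its last target. There are 200 camera calls.

## Working session

There is one attempt and no reset: what is moved stays moved. The work goes in short steps, Python scripts to look and compute and a tool call to move; the robot and the scene stay as the last step left them, time stands still between calls to the robot, and variables do not carry over. Pictures are saved under pics/ and viewed, at most 14 in all, crops included, and the job is handed in when it is done.

Besides the shell and the picture viewer there is one more tool, called after ">>>" by a JSON object that holds its "api" and its "payload". step_arm: Moves the arm, as the interface text tells. Its arguments: {"type":"object","properties":{"motion":{"type":"array"},"newtons":{"type":"number"}},"required":["motion"]}

```bash
mkdir -p pics; ls
python3 - <<'E'
from rig import readout, optics
import cv2
s=readout.get_state(); print(s)
for n in("top","scene"):
    p,d=optics.read_camera(n); cv2.imwrite(f"pics/{n}0.png",p[:,:,::-1]); c=optics.calibration(n); print(n,c,(d>0).mean())
E
```

```text
pics
{'time_s': 0.0, 'joints': array([-1.49349825e+00,  5.28491191e-01,  1.43393228e+00, -7.71636477e-06,
        1.18143019e+00, -1.78526998e-01]), 'dq': array([-4.42534360e-04,  3.80265085e-04,  3.72462351e-04, -6.33887611e-05,
       -1.17172258e-03, -2.35284049e-04]), 'effort': array([ 8.84348683e-04, -4.40039313e+01, -1.76589757e+01,  6.33105473e-02,
        5.79586742e-02, -1.57627924e-04]), 'tool_pos': array([ 0.15810709, -0.60394077,  0.2465467 ]), 'orientation': array([[ 9.67454138e-01,  2.53046357e-01, -1.81714469e-04],
       [ 2.53046114e-01, -9.67451593e-01,  2.25369775e-03],
       [ 3.94490052e-04, -2.22633135e-03, -9.99997444e-01]]), 'force': array([0.11029715, 0.2953093 , 1.03515417]), 'torque': array([-0.02791036,  0.02316769, -0.05308483]), 'grip_force': 0.0, 'opening': 0.08708671504289066}
top {'fovy': 57.81104479125153, 'cx': 321.6453983839169, 'cy': 196.27304365844594, 'dist': array([-0.03207608,  0.        ,  0.        ,  0.        ,  0.        ]), 'cam_to_world': array([[-0.04750566, -0.97697255,  0.20800924,  0.240706  ],
       [-0.99886315,  0.04728803, -0.00602158,  0.18317861],
       [-0.00395343, -0.20805882, -0.97810833,  1.37750497],
       [ 0.        ,  0.        ,  0.        ,  1.        ]])} 0.99621484375
scene {'fovy': 51.654900506986365, 'cx': 320.59647750626607, 'cy': 196.38121108443377, 'dist': array([-0.00664979,  0.        ,  0.        ,  0.        ,  0.        ]), 'cam_to_world': array([[ 0.63362596, -0.35892866,  0.68533813, -0.46008569],
       [-0.77363104, -0.28981234,  0.56347478, -0.64379466],
       [-0.0036278 , -0.8872311 , -0.46131097,  0.72819275],
       [ 0.        ,  0.        ,  0.        ,  1.        ]])} 0.9961171875
```

View pics/top0.png

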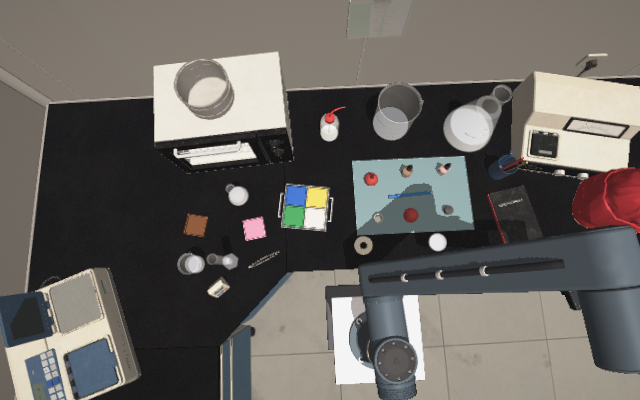

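View pics/scene0.png

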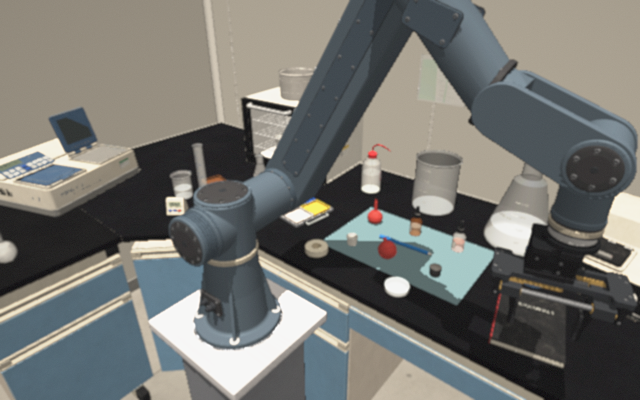

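Top view: the caddy is at about (305,207), with blue at top left, yellow top right, green bottom left and white bottom right. On the mat, the back row is long-neck bulb (371,179), amber (407,170), clear (444,168). The front row is cup (377,217), round bulb (411,214), stopper (448,210), and a pen lies between the rows. I'll get rough positions next.

```bash
cat > h.py <<'E'
from rig import readout, optics
import numpy as np, cv2
def cam(n):
    c=optics.calibration(n); f=200/np.tan(np.radians(c["fovy"]/2))
    return np.array([[f,0,c["cx"]],[0,f,c["cy"]],[0,0,1]]),np.array(c["dist"]),c["cam_to_world"]
def ray(C,uv):
    K,D,T=C; q=cv2.undistortPoints(np.float64(uv).reshape(-1,1,2),K,D).reshape(-1,2)
    return T[:3,3],np.c_[q,np.ones(len(q))]@T[:3,:3].T
def plane(C,uv,z):
    o,r=ray(C,uv); return o+r*((z-o[2])/r[:,2])[:,None]
def proj(C,P):
    K,D,T=C; W=np.linalg.inv(T)
    return cv2.projectPoints(np.float64(P).reshape(-1,3),cv2.Rodrigues(W[:3,:3])[0],W[:3,3],K,D)[0].reshape(-1,2)
def go(P,R=None):
    "shift units and rotvec units from current commanded(~measured) pose to P,R"
    s=readout.get_state(); R0=s["orientation"]
    d=R0.T@(np.array(P)-s["tool_pos"])/.08
    t=np.zeros(3) if R is None else cv2.Rodrigues(R0.T@R)[0].ravel()/np.pi
    return np.round(np.r_[t,d],4)
E
python3 - <<'E'
from h import *
C=cam("top"); np.set_printoptions(precision=3,suppress=True)
for n,u,z in [("blue",(296,195),.01),("yel",(317,197),.01),("grn",(293,216),.01),("wht",(315,219),.01),("long",(371,179),.03),("amber",(407,172),.03),("clear",(444,170),.03),("cup",(377,217),.03),("round",(411,214),.03),("stop",(448,210),.03),("mat",(352,160),0),("mat",(466,156),0),("mat",(474,229),0),("mat",(358,234),0)]:
    print(n,plane(C,[u],z)[0])
print(np.linalg.inv(readout.get_state()["orientation"])@(cam("wrist")[2][:3,3]-readout.get_state()["tool_pos"]));print(cam("wrist"))
E
```

```text
blue [0.541 0.274 0.01 ]
yel [0.53  0.193 0.01 ]
grn [0.46  0.288 0.01 ]
wht [0.444 0.204 0.01 ]
long [ 0.586 -0.018  0.03 ]
amber [ 0.607 -0.159  0.03 ]
clear [ 0.608 -0.303  0.03 ]
cup [ 0.438 -0.029  0.03 ]
round [ 0.443 -0.158  0.03 ]
stop [ 0.451 -0.3    0.03 ]
mat [0.675 0.047 0.   ]
mat [ 0.67 -0.41  0.  ]
mat [ 0.377 -0.402  0.   ]
mat [0.38  0.044 0.   ]
[ 0.067  0.002 -0.138]
(array([[285.071,   0.   , 321.79 ],
       [  0.   , 285.071, 202.197],
       [  0.   ,   0.   ,   1.   ]]), array([-0.048,  0.   ,  0.   ,  0.   ,  0.   ]), array([[ 0.253, -0.938, -0.237,  0.223],
       [-0.968, -0.245, -0.06 , -0.589],
       [-0.002,  0.244, -0.97 ,  0.385],
       [ 0.   ,  0.   ,  0.   ,  1.   ]]))
```

>>> {"api": "step_arm", "payload": {"motion": [[0,0,-0.4186,1,-0.7,-0.1,1],[0,0,-0.4186,1,-0.7,-0.1,1],[0,0,-0.4186,1,-0.7,-0.1,1],[0,0,-0.4186,1,-0.7,-0.1,1],[0,0,-0.4186,1,-0.7,-0.1,1],[0,0,-0.4186,1,-0.7,-0.1,1],[0,0,-0.4186,1,-0.7,-0.1,1],[0,0,-0.4186,1,-0.7,-0.1,1],[0,0,-0.4186,1,-0.7,-0.1,1],[0,0,-0.4186,1,-0.7,-0.1,1],[0,0,-0.4186,1,-0.7,-0.1,1],[0,0,-0.4186,1,-0.7,-0.1,1]]}}

```text
time_s: 1.3
tool_pos: [0.2214, -0.5301, 0.2554]
orientation: [[0.002, 1.0, -0.0], [1.0, -0.002, 0.0], [0.0, -0.0, -1.0]]
force: [0.6, 0.3, 0.7]
opening: 0.0869
grip_force: 0.0
```

>>> {"api": "step_arm", "payload": {"motion": [[0,0,0,0.98,0.7,-0.1,1],[0,0,0,0.98,0.7,-0.1,1],[0,0,0,0.98,0.7,-0.1,1],[0,0,0,0.98,0.7,-0.1,1]]}}

```text
time_s: 1.7
tool_pos: [0.278, -0.4514, 0.2639]
orientation: [[-0.002, 1.0, -0.0], [1.0, 0.002, -0.001], [-0.001, -0.0, -1.0]]
force: [0.1, -0.3, 0.0]
opening: 0.0871
grip_force: 0.0
```

>>> {"api": "step_arm", "payload": {"motion": [[0,0,0,0.98,0.7,-0.1,1],[0,0,0,0.98,0.7,-0.1,1],[0,0,0,0.98,0.7,-0.1,1],[0,0,0,0.98,0.7,-0.1,1]]}}

```text
time_s: 2.1
tool_pos: [0.3336, -0.3743, 0.2718]
orientation: [[-0.001, 1.0, 0.0], [1.0, 0.001, -0.002], [-0.002, 0.0, -1.0]]
force: [1.1, 0.0, 0.7]
opening: 0.0869
grip_force: 0.0
```

>>> {"api": "step_arm", "payload": {"motion": [[0,0,0,0.98,0.7,-0.1,1],[0,0,0,0.98,0.7,-0.1,1],[0,0,0,0.98,0.7,-0.1,1],[0,0,0,0.98,0.7,-0.1,1]]}}

```text
time_s: 2.5
tool_pos: [0.3895, -0.2965, 0.2796]
orientation: [[-0.0, 1.0, 0.0], [1.0, 0.0, -0.002], [-0.002, 0.0, -1.0]]
force: [0.3, -0.7, 0.4]
opening: 0.0868
grip_force: 0.0
```

>>> {"api": "step_arm", "payload": {"motion": [[0,0,0,0.98,0.7,-0.1,1],[0,0,0,0.98,0.7,-0.1,1],[0,0,0,0.98,0.7,-0.1,1],[0,0,0,0.98,0.7,-0.1,1]]}}

```text
time_s: 2.9
tool_pos: [0.4454, -0.2182, 0.2875]
orientation: [[0.0, 1.0, -0.0], [1.0, -0.0, -0.001], [-0.001, -0.0, -1.0]]
force: [-0.5, 0.5, 0.1]
opening: 0.087
grip_force: 0.0
```

>>> {"api": "step_arm", "payload": {"motion": [[0,0,0,0.98,0.7,-0.1,1],[0,0,0,0.98,0.7,-0.1,1],[0,0,0,0.98,0.7,-0.1,1],[0,0,0,0.98,0.7,-0.1,1],[0,0,0,0.98,0.7,-0.1,1],[0,0,0,0.98,0.7,-0.1,1]]}}

```text
time_s: 3.5
tool_pos: [0.5005, -0.1401, 0.2953]
orientation: [[0.003, 1.0, -0.001], [1.0, -0.003, -0.0], [-0.0, -0.001, -1.0]]
force: [-0.5, -0.8, 0.2]
opening: 0.0873
grip_force: 0.0
```

Run:
```python
from h import *
s=readout.get_state(); print(s["tool_pos"],s["orientation"],s["joints"],s["time_s"])
p,d=optics.read_camera("wrist"); cv2.imwrite("pics/w1.png",p[:,:,::-1]); np.savez("w1.npz",p=p,d=d,K=cam("wrist")[0],T=cam("wrist")[2])
```

```text
[ 0.50048674 -0.14007868  0.2952605 ] [[ 2.91136749e-03  9.99995409e-01 -8.39791162e-04]
 [ 9.99995747e-01 -2.91151158e-03 -1.70407368e-04]
 [-1.72851648e-04 -8.39291472e-04 -9.99999633e-01]] [-4.87835855e-01  3.28223168e-01  1.63456985e+00 -5.88653985e-04
  1.17946165e+00 -4.84699704e-01] 3.5
```

View pics/w1.png

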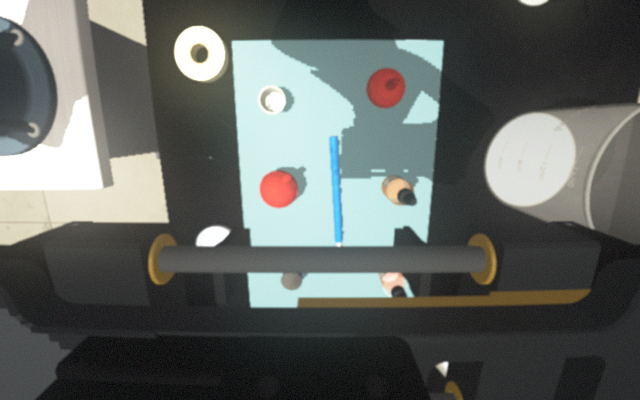

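Wrist view (up is +y, right is +x): cup (272,100), long-neck bulb (386,88), round bulb (279,189), amber (400,192), clear (393,285), stopper (291,280), pen (336,190). Next I'll fit positions from the depth points.

```bash
cat >> h.py <<'E'
from scipy.optimize import least_squares
def cloud(K,D,T,d):
    v,u=np.mgrid[0:400,0:640]; q=cv2.undistortPoints(np.float64(np.dstack([u,v])).reshape(-1,1,2),K,D).reshape(400,640,2)
    P=np.dstack([q*d[...,None],d]); return P@T[:3,:3].T+T[:3,3]
def circ(P,r,c0):
    f=lambda c:np.hypot(P[:,0]-c[0],P[:,1]-c[1])-r
    s=least_squares(f,c0,loss="soft_l1",f_scale=.001); return s.x,np.abs(s.fun).mean() if len(P) else 0
E
python3 - <<'E'
from h import *
np.set_printoptions(precision=4,suppress=True)
w=np.load("w1.npz"); C=(w["K"],cam("wrist")[1],w["T"]); X=cloud(*C,w["d"]); 
print("mat z",np.median(X[60:80,240:260,2]))
for n,c,bands in [("cup",(272,100),[(.005,.02),(.024,.04)]),("long",(386,88),[(.015,.045),(.06,.095)]),("amber",(400,192),[(.01,.05),(.07,.09),(.09,.11)]),("stop",(291,280),[(.008,.026),(.026,.04)])]:
    h=34; B=X[c[1]-h:c[1]+h,c[0]-h:c[0]+h].reshape(-1,3)
    for lo,hi in bands:
        P=B[(B[:,2]>lo)&(B[:,2]<hi)]
        if len(P)>3: print(n,lo,hi,len(P),"mean",P.mean(0),"min",P.min(0),"max",P.max(0))
    if n=="amber":
        P=B[(B[:,2]>.01)&(B[:,2]<.05)]; print(circ(P,.0185,P[:,:2].mean(0)))
E
```

```text
mat z 0.003025946054166201
cup 0.005 0.02 354 mean [ 0.4314 -0.0324  0.0081] min [ 0.378  -0.0779  0.005 ] max [0.4781 0.0131 0.0197]
cup 0.024 0.04 195 mean [ 0.4312 -0.0323  0.0298] min [ 0.4167 -0.0517  0.0242] max [ 0.4521 -0.0168  0.0334]
long 0.015 0.045 816 mean [ 0.5827 -0.0217  0.0372] min [ 0.5624 -0.0438  0.0204] max [0.6117 0.0053 0.045 ]
long 0.06 0.095 100 mean [ 0.5859 -0.0195  0.0813] min [ 0.5824 -0.0235  0.0606] max [ 0.5911 -0.0147  0.0927]
amber 0.01 0.05 200 mean [ 0.5981 -0.1499  0.0318] min [ 0.5909 -0.1698  0.0108] max [ 0.625  -0.1402  0.0499]
amber 0.07 0.09 170 mean [ 0.6066 -0.1563  0.0794] min [ 0.5997 -0.1689  0.0702] max [ 0.6206 -0.1484  0.0898]
amber 0.09 0.11 99 mean [ 0.6089 -0.1572  0.1004] min [ 0.6046 -0.1636  0.0903] max [ 0.6147 -0.1526  0.1057]
(array([ 0.6099, -0.159 ]), np.float64(0.00018993620490671267))
stop 0.008 0.026 4 mean [ 0.4666 -0.2981  0.0216] min [ 0.4658 -0.3014  0.0173] max [ 0.4675 -0.2953  0.0239]
stop 0.026 0.04 309 mean [ 0.4518 -0.3034  0.0309] min [ 0.4346 -0.3188  0.0278] max [ 0.468 -0.29   0.033]
```

>>> {"api": "step_arm", "payload": {"motion": [[0,0,0,-0.115,0.68,0.95,1],[0,0,0,-0.115,0.68,0.95,1],[0,0,0,-0.115,0.68,0.95,1],[0,0,0,-0.115,0.68,0.95,1]]}}

```text
time_s: 3.95
tool_pos: [0.5548, -0.1479, 0.2183]
orientation: [[0.001, 1.0, -0.003], [1.0, -0.001, 0.001], [0.001, -0.003, -1.0]]
force: [-0.2, 0.1, 0.4]
opening: 0.087
grip_force: 0.0
```

>>> {"api": "step_arm", "payload": {"motion": [[0,0,0,-0.115,0.68,0,1],[0,0,0,-0.115,0.68,0.95,1],[0,0,0,-0.115,0.68,0.95,1],[0,0,0,-0.115,0.68,0.95,1],[0,0,0,-0.115,0.68,0.95,1],[0,0,0,-0.115,0.68,0.95,1]]}}

```text
time_s: 4.55
tool_pos: [0.6112, -0.1574, 0.1467]
orientation: [[0.0, 1.0, 0.005], [1.0, -0.0, -0.002], [-0.002, 0.005, -1.0]]
force: [0.0, 0.1, 0.2]
opening: 0.0869
grip_force: 0.0
```

Run:
```python
from h import *
np.set_printoptions(precision=4,suppress=True)
R=np.array([[0,1,0],[1,0,0],[0,0,-1.]])
print(go([.6095,-.1585,.062],R))
p,d=optics.read_camera("wrist"); cv2.imwrite("pics/w2.png",p[:,:,::-1]); X=cloud(*cam("wrist"),d)
B=X.reshape(-1,3); m=(np.abs(B[:,0]-.6095)<.03)&(np.abs(B[:,1]+.1585)<.03)
for lo,hi in[(.01,.05),(.07,.09),(.09,.11)]:
    P=B[m&(B[:,2]>lo)&(B[:,2]<hi)]; print(len(P),P.mean(0),P.min(0),P.max(0)) if len(P) else 0
P=B[m&(B[:,2]>.01)&(B[:,2]<.05)]; print(circ(P,.0185,P[:,:2].mean(0)))
```

```text
[ 0.0015  0.0007 -0.0001 -0.0115 -0.0265  1.0589]
295 [ 0.6097 -0.1438  0.0331] [ 0.5916 -0.1662  0.0101] [ 0.6281 -0.1403  0.05  ]
403 [ 0.6102 -0.1543  0.0795] [ 0.6002 -0.1662  0.0701] [ 0.6202 -0.1482  0.0898]
283 [ 0.6104 -0.1566  0.1005] [ 0.6045 -0.1632  0.09  ] [ 0.6165 -0.1525  0.1055]
(array([ 0.6097, -0.1591]), np.float64(0.0001329254922232835))
```

>>> {"api": "step_arm", "payload": {"motion": [[0,0,0,-0.015,-0.025,0.5,1],[0,0,0,-0.015,-0.025,0.95,1],[0,0,0,-0.015,-0.025,0.95,1],[0,0,0,-0.015,-0.025,0.95,1]]}}

```text
time_s: 5.0
tool_pos: [0.6087, -0.158, 0.0688]
orientation: [[-0.0, 1.0, 0.001], [1.0, 0.0, -0.0], [-0.0, 0.001, -1.0]]
force: [0.8, -0.2, 0.9]
opening: 0.0871
grip_force: 0.0
```

>>> {"api": "step_arm", "payload": {"motion": [[0,0,0,0,0,0.1,1],[0,0,0,0,0,0.1,1],[0,0,0,0,0,0.1,0],[0,0,0,0,0,0.1,0],[0,0,0,0,0,0.1,0],[0,0,0,0,0,0.1,0],[0,0,0,0,0,0.1,0],[0,0,0,0,0,0.1,0],[0,0,0,0,0,0.1,0],[0,0,0,0,0,0.1,0]], "newtons": 12}}

```text
time_s: 6.0
tool_pos: [0.6082, -0.1578, 0.0595]
orientation: [[-0.0, 1.0, 0.0], [1.0, 0.0, 0.0], [0.0, 0.0, -1.0]]
force: [1.3, 0.4, -0.1]
opening: 0.0356
grip_force: 12.0
```

>>> {"api": "step_arm", "payload": {"motion": [[0,0,0,0,0,-0.3,0],[0,0,0,0,0,-1,0],[0,0,0,0,0,-1,0],[0,0,0,0,0,-1,0]]}}

```text
time_s: 6.4
tool_pos: [0.6093, -0.1583, 0.1416]
orientation: [[-0.0, 1.0, 0.004], [1.0, 0.0, -0.002], [-0.002, 0.004, -1.0]]
force: [-1.2, 0.4, -0.5]
opening: 0.0355
grip_force: 12.0
```

>>> {"api": "step_arm", "payload": {"motion": [[0,0,0,0.4,0,-1,0],[0,0,0,0.9,-0.245,-1,0],[0,0,0,0.9,-0.245,-1,0],[0,0,0,0.9,-0.245,-1,0]]}}

```text
time_s: 6.8
tool_pos: [0.5874, -0.0838, 0.2194]
orientation: [[-0.003, 1.0, -0.001], [1.0, 0.003, 0.0], [0.0, -0.001, -1.0]]
force: [0.0, -1.2, -0.7]
opening: 0.0355
grip_force: 12.0
```

>>> {"api": "step_arm", "payload": {"motion": [[0,0,0,0.5,-0.12,0,0],[0,0,0,0.9,-0.245,0,0],[0,0,0,0.9,-0.245,0,0]]}}

```text
time_s: 7.1
tool_pos: [0.5661, -0.0111, 0.2169]
orientation: [[-0.003, 1.0, -0.007], [1.0, 0.003, 0.002], [0.002, -0.007, -1.0]]
force: [-1.2, -0.7, -1.0]
opening: 0.0355
grip_force: 12.0
```

>>> {"api": "step_arm", "payload": {"motion": [[0,0,0,0.5,-0.12,0,0],[0,0,0,0.9,-0.245,0,0],[0,0,0,0.9,-0.245,0,0]]}}

```text
time_s: 7.4
tool_pos: [0.5474, 0.0601, 0.2175]
orientation: [[-0.003, 1.0, -0.005], [1.0, 0.003, 0.001], [0.001, -0.005, -1.0]]
force: [-0.9, -0.3, -0.8]
opening: 0.0356
grip_force: 12.0
```

>>> {"api": "step_arm", "payload": {"motion": [[0,0,0,0.5,-0.12,0,0],[0,0,0,0.9,-0.245,0,0],[0,0,0,0.9,-0.245,0,0],[0,0,0,0.9,-0.245,0,0],[0,0,0,0.9,-0.245,0,0]]}}

```text
time_s: 7.9
tool_pos: [0.5307, 0.1286, 0.2188]
orientation: [[0.001, 1.0, -0.0], [1.0, -0.001, -0.001], [-0.001, -0.0, -1.0]]
force: [-0.6, 1.1, -0.4]
opening: 0.0354
grip_force: 12.0
```

Run:
```python
from h import *
p,d=optics.read_camera("wrist"); cv2.imwrite("pics/w3.png",p[:,:,::-1]); C=cam("wrist"); np.savez("w3.npz",p=p,d=d,K=C[0],T=C[2])
```

```text
(no output)
```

View pics/w3.png

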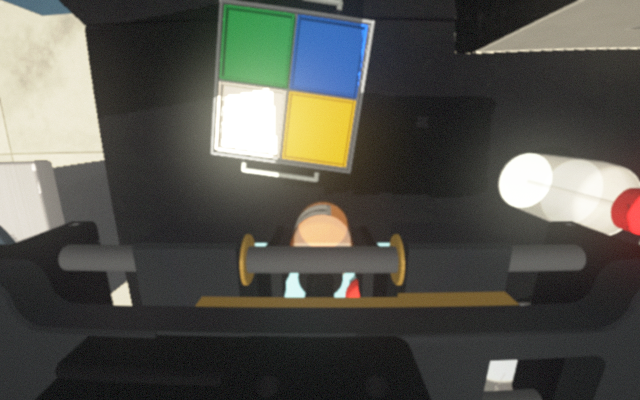

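The caddy is fully in view: green (258,45), blue (330,55), white (250,122), yellow (320,130). The cabinet's edge shows at top right. I'll measure the pocket centres and the cabinet clearance.

Run:
```python
from h import *
np.set_printoptions(precision=4,suppress=True)
w=np.load("w3.npz"); C=(w["K"],cam("wrist")[1],w["T"]); X=cloud(*C,w["d"])
hsv=cv2.cvtColor(w["p"],cv2.COLOR_RGB2HSV)
H,S,V=cv2.split(hsv); roi=np.zeros((400,640),bool); roi[0:172,205:375]=1
for n,m in dict(yellow=(H>18)&(H<32)&(S>120),blue=(H>100)&(H<125)&(S>120),green=(H>45)&(H<80)&(S>100),white=(S<60)&(V>170)).items():
    m=(m&roi).astype(np.uint8); m=cv2.morphologyEx(m,cv2.MORPH_OPEN,np.ones((5,5)))
    c=max(cv2.findContours(m,0,2)[0],key=cv2.contourArea); r=cv2.minAreaRect(c)
    q=plane(C,cv2.boxPoints(r),.012); print(n,r,"c",q.mean(0),"sides",np.linalg.norm(q-np.roll(q,1,0),axis=1),"bb",cv2.boundingRect(c))
B=X.reshape(-1,3); t=B[(B[:,2]>.05)&(B[:,0]>.6)&(B[:,1]>.1)]
print("tall near",t.min(0),t.max(0)); t=t[t[:,1]>.2]; print(t.min(0) if len(t) else None, t[np.argsort(t[:,0])[:3]])
Ct=cam("top"); pt,dt=optics.read_camera("top"); Y=cloud(*Ct,dt).reshape(-1,3)
t=Y[(Y[:,2]>.08)&(Y[:,0]>.5)&(Y[:,1]>.15)&(Y[:,1]<.45)&(np.hypot(Y[:,0]-.53,Y[:,1]-.13)>.15)]
print(np.percentile(t,[0,2,50,98,100],axis=0))
```

```text
yellow ((317.69482421875, 128.91876220703125), (67.18682098388672, 67.83841705322266), 8.32564926147461) c [0.5266 0.194  0.012 ] sides [0.0811 0.0778 0.0771 0.0783] bb (283, 92, 73, 75)
blue ((327.5799865722656, 55.55588150024414), (70.85557556152344, 74.43472290039062), 8.365886688232422) c [0.5381 0.2744 0.012 ] sides [0.0811 0.0779 0.0775 0.0784] bb (293, 15, 75, 82)
green ((257.01947021484375, 41.188716888427734), (71.54789733886719, 69.48941040039062), 3.5763344764709473) c [0.4594 0.2901 0.012 ] sides [0.0815 0.0724 0.0782 0.072 ] bb (221, 5, 74, 70)
white ((247.4857177734375, 121.72564697265625), (73.66227722167969, 75.67206573486328), 6.483074188232422) c [0.4439 0.2026 0.012 ] sides [0.0891 0.0872 0.0843 0.0869] bb (211, 81, 77, 82)
tall near [0.6  0.1  0.05] [0.8631 0.3184 0.3091]
[0.673  0.2757 0.05  ] [[0.673  0.3184 0.0504]
 [0.6731 0.3141 0.0569]
 [0.6732 0.3168 0.0524]]
[[0.6318 0.15   0.0801]
 [0.6663 0.1582 0.1044]
 [0.9986 0.3318 0.3054]
 [1.0046 0.4457 0.4956]
 [1.0075 0.45   0.5123]]
```

>>> {"api": "step_arm", "payload": {"motion": [[0,0,0,0.6,-0.05,0,0],[0,0,0,0.83,-0.05,0.4,0],[0,0,0,0.83,-0.05,0.9,0],[0,0,0,0.83,-0.05,0.9,0],[0,0,0,0.83,-0.05,0.9,0]]}}

```text
time_s: 8.5
tool_pos: [0.5259, 0.1958, 0.1473]
orientation: [[0.001, 1.0, -0.002], [1.0, -0.001, -0.0], [-0.0, -0.002, -1.0]]
force: [0.4, 0.1, -0.1]
opening: 0.0358
grip_force: 12.0
```

>>> {"api": "step_arm", "payload": {"motion": [[0,0,0,0,0,0.4,0],[0,0,0,0,0,0.8,0],[0,0,0,0,0,0.8,0],[0,0,0,0,0,0.8,0],[0,0,0,0,0,0.8,0]]}}

```text
time_s: 9.0
tool_pos: [0.5277, 0.1966, 0.086]
orientation: [[0.0, 1.0, 0.005], [1.0, -0.001, 0.001], [0.001, 0.005, -1.0]]
force: [-0.2, -0.5, -0.7]
opening: 0.0356
grip_force: 12.0
```

>>> {"api": "step_arm", "payload": {"motion": [[0,0,0,-0.01,0,0.1,0],[0,0,0,-0.01,0,0.18,0],[0,0,0,-0.01,0,0.24,0],[0,0,0,-0.01,0,0.24,0],[0,0,0,-0.01,0,0.24,0]]}}

```text
time_s: 9.5
tool_pos: [0.5255, 0.1958, 0.0641]
orientation: [[-0.0, 1.0, -0.001], [1.0, 0.0, -0.0], [-0.0, -0.001, -1.0]]
force: [-0.2, 0.9, -0.5]
opening: 0.0355
grip_force: 12.0
```

>>> {"api": "step_arm", "payload": {"motion": [[0,0,0,0,0,0.015,0],[0,0,0,0,0,0.015,0],[0,0,0,0,0,0.015,0]]}}

```text
time_s: 9.8
tool_pos: [0.5257, 0.1959, 0.0638]
orientation: [[-0.0, 1.0, 0.0], [1.0, 0.0, 0.0], [0.0, 0.0, -1.0]]
force: [-0.7, 0.4, 5.6]
opening: 0.0357
grip_force: 12.0
```

Contact. I'll open to about 60 mm, wait, and lift straight up.

>>> {"api": "step_arm", "payload": {"motion": [[0,0,0,0,0,0,0.75],[0,0,0,0,0,0,0.75],[0,0,0,0,0,0,0.75],[0,0,0,0,0,0,0.75],[0,0,0,0,0,0,0.75],[0,0,0,0,0,-0.3,0.75],[0,0,0,0,0,-0.8,0.75],[0,0,0,0,0,-1,0.75],[0,0,0,0,0,-1,0.75]]}}

```text
time_s: 10.7
tool_pos: [0.5276, 0.1962, 0.1457]
orientation: [[-0.0, 1.0, 0.006], [1.0, 0.0, 0.001], [0.001, 0.006, -1.0]]
force: [0.1, 0.2, -0.3]
opening: 0.0651
grip_force: 0.0
```

>>> {"api": "step_arm", "payload": {"motion": [[0,0,0,0,0,-0.5,1],[0,0,0,-0.8,-0.3,-0.6,1],[0,0,0,-0.8,-0.3,-0.6,1],[0,0,0,-0.8,-0.3,-0.6,1]]}}

```text
time_s: 11.1
tool_pos: [0.5, 0.13, 0.1903]
orientation: [[0.003, 1.0, -0.003], [1.0, -0.003, -0.001], [-0.001, -0.003, -1.0]]
force: [0.3, 0.0, -0.8]
opening: 0.0849
grip_force: 0.0
```

>>> {"api": "step_arm", "payload": {"motion": [[0,0,0,-0.5,-0.2,0,1],[0,0,0,-0.8,-0.3,0,1],[0,0,0,-0.8,-0.3,0,1],[0,0,0,-0.8,-0.3,0,1],[0,0,0,-0.8,-0.3,0,1]]}}

```text
time_s: 11.6
tool_pos: [0.4783, 0.0688, 0.1907]
orientation: [[-0.001, 1.0, -0.0], [1.0, 0.001, 0.001], [0.001, -0.0, -1.0]]
force: [-0.7, -0.6, -0.3]
opening: 0.0869
grip_force: 0.0
```

Run:
```python
from h import *
np.set_printoptions(precision=4,suppress=True)
print(readout.get_state()["tool_pos"])
p,d=optics.read_camera("wrist"); cv2.imwrite("pics/w4.png",p[:,:,::-1]); X=cloud(*cam("wrist"),d)
B=X.reshape(-1,3)
def st(c,lo,hi,w=.028):
    P=B[(np.abs(B[:,0]-c[0])<w)&(np.abs(B[:,1]-c[1])<w)&(B[:,2]>lo)&(B[:,2]<hi)]
    if len(P): print(len(P),P.mean(0),(P.min(0)+P.max(0))/2,P.max(0)-P.min(0))
st((.434,-.034),.024,.04); st((.526,.195),.095,.12);st((.526,.195),.075,.095)
```

```text
[0.4783 0.0688 0.1907]
221 [ 0.4318 -0.0425  0.029 ] [ 0.4333 -0.0384  0.0284] [0.0342 0.0256 0.0088]
293 [0.5257 0.1933 0.1054] [0.5269 0.1947 0.1032] [0.0128 0.0123 0.0161]
397 [0.5241 0.1915 0.0847] [0.5269 0.1944 0.085 ] [0.0206 0.0209 0.0199]
```

View pics/w4.png

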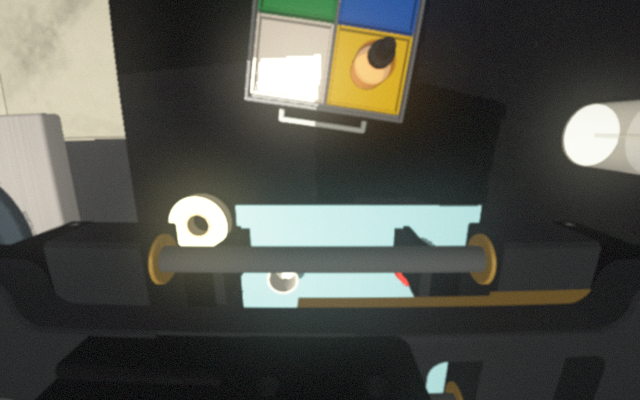

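Amber stands upright in yellow (370,65); the cup is at (283,283). Now the cup.

>>> {"api": "step_arm", "payload": {"motion": [[0,0,0,-0.64,-0.28,0.5,1],[0,0,0,-0.64,-0.28,0.5,1],[0,0,0,-0.64,-0.28,0.5,1]]}}

```text
time_s: 11.95
tool_pos: [0.4539, 0.0165, 0.1497]
orientation: [[0.001, 1.0, -0.004], [1.0, -0.001, 0.001], [0.001, -0.004, -1.0]]
force: [-1.6, -0.0, 0.0]
opening: 0.0869
grip_force: 0.0
```

>>> {"api": "step_arm", "payload": {"motion": [[0,0,0,-0.64,-0.28,0.5,1],[0,0,0,-0.64,-0.28,0.5,1],[0,0,0,-0.64,-0.28,0.5,1],[0,0,0,-0.64,-0.28,0.5,1],[0,0,0,-0.64,-0.28,0.5,1]]}}

```text
time_s: 12.45
tool_pos: [0.4344, -0.0339, 0.1119]
orientation: [[-0.001, 1.0, 0.003], [1.0, 0.001, -0.001], [-0.001, 0.003, -1.0]]
force: [1.3, 0.8, -0.6]
opening: 0.087
grip_force: 0.0
```

```bash
cat >> h.py <<'E'
def st(B,c,lo,hi,w=.028):
    P=B[(np.abs(B[:,0]-c[0])<w)&(np.abs(B[:,1]-c[1])<w)&(B[:,2]>lo)&(B[:,2]<hi)]
    if len(P): print(len(P),P.mean(0),(P.min(0)+P.max(0))/2,P.max(0)-P.min(0))
E
python3 - <<'E'
from h import *
np.set_printoptions(precision=4,suppress=True)
print(go([.434,-.034,.039]))
p,d=optics.read_camera("wrist"); B=cloud(*cam("wrist"),d).reshape(-1,3)
st(B,(.434,-.034),.022,.04,.024)
E
```

```text
[ 0.      0.      0.     -0.0012 -0.0068  0.9116]
599 [ 0.4328 -0.0385  0.029 ] [ 0.4329 -0.0347  0.0277] [0.0354 0.0357 0.0111]
```

>>> {"api": "step_arm", "payload": {"motion": [[0,0,0,-0.005,-0.015,0.5,1],[0,0,0,-0.005,-0.015,0.9,1],[0,0,0,-0.005,-0.015,0.9,1],[0,0,0,-0.005,-0.015,0.9,1],[0,0,0,-0.005,-0.015,0.9,0],[0,0,0,-0.005,-0.015,0.9,0],[0,0,0,-0.005,-0.015,0.9,0],[0,0,0,-0.005,-0.015,0.9,0],[0,0,0,-0.005,-0.015,0.9,0],[0,0,0,-0.005,-0.015,0.9,0],[0,0,0,-0.005,-0.015,0.9,0],[0,0,0,-0.005,-0.015,0.9,0]], "newtons": 10}}

```text
time_s: 13.7
tool_pos: [0.4317, -0.035, 0.0391]
orientation: [[-0.0, 1.0, -0.0], [1.0, 0.0, 0.0], [0.0, -0.0, -1.0]]
force: [-0.7, 0.1, 0.8]
opening: 0.0341
grip_force: 10.0
```

>>> {"api": "step_arm", "payload": {"motion": [[0,0,0,0,0,-0.3,0],[0,0,0,0,0,-0.8,0],[0,0,0,0.5,0.2,-1,0],[0,0,0,0.967,0.333,-1,0],[0,0,0,0.967,0.333,-1,0]]}}

```text
time_s: 14.2
tool_pos: [0.4596, 0.0454, 0.12]
orientation: [[-0.005, 1.0, 0.003], [1.0, 0.005, 0.0], [0.0, 0.003, -1.0]]
force: [-1.1, 0.4, -1.0]
opening: 0.0345
grip_force: 10.0
```

>>> {"api": "step_arm", "payload": {"motion": [[0,0,0,0.2,0.1,-0.5,0],[0,0,0,0.5,0.2,-1,0],[0,0,0,0.967,0.333,-1,0],[0,0,0,0.967,0.333,-1,0]]}}

```text
time_s: 14.6
tool_pos: [0.4865, 0.1222, 0.2003]
orientation: [[-0.004, 1.0, 0.004], [1.0, 0.004, 0.001], [0.001, 0.004, -1.0]]
force: [-0.9, -0.1, -0.3]
opening: 0.0346
grip_force: 10.0
```

>>> {"api": "step_arm", "payload": {"motion": [[0,0,0,0.5,0.16,0,0],[0,0,0,0.967,0.333,0,0],[0,0,0,0.967,0.333,0,0],[0,0,0,0.967,0.333,0,0]]}}

```text
time_s: 15.0
tool_pos: [0.5105, 0.1964, 0.1979]
orientation: [[-0.002, 1.0, -0.003], [1.0, 0.002, -0.001], [-0.001, -0.003, -1.0]]
force: [-0.4, -0.1, -1.1]
opening: 0.034
grip_force: 10.0
```

>>> {"api": "step_arm", "payload": {"motion": [[0,0,0,0.5,0.16,0,0],[0,0,0,0.967,0.333,0,0],[0,0,0,0.967,0.333,0,0],[0,0,0,0.967,0.333,0,0],[0,0,0,0.967,0.333,0,0]]}}

```text
time_s: 15.5
tool_pos: [0.5372, 0.2724, 0.1984]
orientation: [[0.001, 1.0, -0.003], [1.0, -0.001, -0.002], [-0.002, -0.003, -1.0]]
force: [-0.6, 0.3, -0.6]
opening: 0.0346
grip_force: 10.0
```

>>> {"api": "step_arm", "payload": {"motion": [[0,0,0,0.03,0,0.5,0],[0,0,0,0.03,0,0.95,0],[0,0,0,0.03,0,0.95,0],[0,0,0,0.03,0,0.95,0]]}}

```text
time_s: 15.9
tool_pos: [0.5378, 0.2755, 0.1231]
orientation: [[0.001, 1.0, -0.002], [1.0, -0.001, -0.001], [-0.001, -0.002, -1.0]]
force: [0.1, 0.5, -0.5]
opening: 0.034
grip_force: 10.0
```

>>> {"api": "step_arm", "payload": {"motion": [[0,0,0,0,0,0.4,0],[0,0,0,0,0,0.7,0],[0,0,0,0,0,0.85,0],[0,0,0,0,0,0.9,0],[0,0,0,0,0,0.9,0],[0,0,0,0,0,0.9,0]]}}

```text
time_s: 16.5
tool_pos: [0.5394, 0.2771, 0.0526]
orientation: [[-0.0, 1.0, 0.003], [1.0, 0.0, 0.001], [0.001, 0.003, -1.0]]
force: [-0.1, -0.5, 0.5]
opening: 0.0347
grip_force: 10.0
```

>>> {"api": "step_arm", "payload": {"motion": [[0,0,0,0,0,0.06,0],[0,0,0,0,0,0.1,0],[0,0,0,0,0,0.1,0],[0,0,0,0,0,0.1,0]]}}

```text
time_s: 16.9
tool_pos: [0.5389, 0.277, 0.0437]
orientation: [[-0.0, 1.0, 0.001], [1.0, 0.0, 0.0], [0.0, 0.001, -1.0]]
force: [1.1, -0.3, 2.9]
opening: 0.0341
grip_force: 10.0
```

>>> {"api": "step_arm", "payload": {"motion": [[0,0,0,0,0,0,0.7],[0,0,0,0,0,0,0.7],[0,0,0,0,0,0,0.7],[0,0,0,0,0,0,0.7],[0,0,0,0,0,0,0.7],[0,0,0,0,0,-0.3,0.7],[0,0,0,0,0,-0.8,0.7],[0,0,0,0,0,-1,0.7],[0,0,0,0,0,-1,0.7]]}}

```text
time_s: 17.8
tool_pos: [0.5402, 0.2775, 0.1259]
orientation: [[-0.0, 1.0, 0.006], [1.0, 0.0, 0.002], [0.002, 0.006, -1.0]]
force: [0.2, 0.2, -0.2]
opening: 0.0609
grip_force: 0.0
```

>>> {"api": "step_arm", "payload": {"motion": [[0,0,0,0,0,-0.5,1],[0,0,0,0,0,-1,1],[0,0,0,-0.5,-0.1,-1,1],[0,0,0,-0.9,-0.14,-1,1],[0,0,0,-0.9,-0.14,-1,1]]}}

```text
time_s: 18.3
tool_pos: [0.5255, 0.2017, 0.2019]
orientation: [[0.003, 1.0, -0.004], [1.0, -0.003, -0.002], [-0.002, -0.004, -1.0]]
force: [-0.2, 0.0, 0.7]
opening: 0.0855
grip_force: 0.0
```

>>> {"api": "step_arm", "payload": {"motion": [[0,0,0,-0.6,-0.09,0,1],[0,0,0,-0.9,-0.14,0,1],[0,0,0,-0.9,-0.14,0,1]]}}

```text
time_s: 18.6
tool_pos: [0.5149, 0.131, 0.2018]
orientation: [[0.003, 1.0, -0.003], [1.0, -0.003, -0.0], [-0.0, -0.003, -1.0]]
force: [0.2, 0.3, -0.3]
opening: 0.0867
grip_force: 0.0
```

Run:
```python
from h import *
p,d=optics.read_camera("wrist"); cv2.imwrite("pics/w5.png",p[:,:,::-1])
```

```text
(no output)
```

View pics/w5.png

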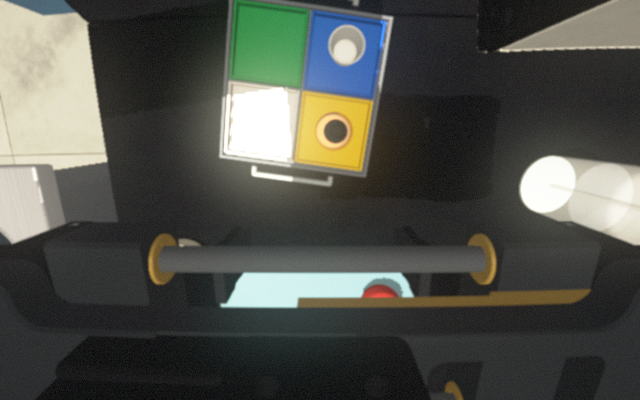

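>>> {"api": "step_arm", "payload": {"motion": [[0,0,0,-0.6,-0.09,0,1],[0,0,0,-0.9,-0.14,0,1],[0,0,0,-0.9,-0.14,0,1]]}}

```text
time_s: 18.95
tool_pos: [0.5047, 0.06, 0.2025]
orientation: [[0.002, 1.0, -0.001], [1.0, -0.002, 0.0], [0.0, -0.001, -1.0]]
force: [0.3, 0.7, 0.2]
opening: 0.0872
grip_force: 0.0
```

>>> {"api": "step_arm", "payload": {"motion": [[0,0,0,-0.6,-0.09,0,1],[0,0,0,-0.9,-0.14,0,1],[0,0,0,-0.9,-0.14,0,1]]}}

```text
time_s: 19.25
tool_pos: [0.4942, -0.0117, 0.2028]
orientation: [[0.002, 1.0, 0.0], [1.0, -0.002, 0.0], [0.0, 0.0, -1.0]]
force: [-0.3, -0.8, 0.7]
opening: 0.087
grip_force: 0.0
```

>>> {"api": "step_arm", "payload": {"motion": [[0,0,0,-0.6,-0.09,0,1],[0,0,0,-0.9,-0.14,0,1],[0,0,0,-0.9,-0.14,0,1]]}}

```text
time_s: 19.55
tool_pos: [0.4835, -0.0837, 0.203]
orientation: [[0.002, 1.0, 0.001], [1.0, -0.002, 0.0], [0.0, 0.001, -1.0]]
force: [0.6, -0.1, 0.1]
opening: 0.0869
grip_force: 0.0
```

>>> {"api": "step_arm", "payload": {"motion": [[0,0,0,-0.6,-0.09,0,1],[0,0,0,-0.9,-0.14,0,1],[0,0,0,-0.9,-0.14,0,1],[0,0,0,-0.9,-0.14,0,1]]}}

```text
time_s: 19.95
tool_pos: [0.4716, -0.1533, 0.2029]
orientation: [[-0.0, 1.0, -0.0], [1.0, 0.0, 0.002], [0.002, -0.0, -1.0]]
force: [-0.2, -0.8, -0.3]
opening: 0.0872
grip_force: 0.0
```

>>> {"api": "step_arm", "payload": {"motion": [[0,0,0,-0.6,-0.09,0,1],[0,0,0,-0.9,-0.14,0,1],[0,0,0,-0.9,-0.14,0,1],[0,0,0,-0.9,-0.14,0,1]]}}

```text
time_s: 20.35
tool_pos: [0.4601, -0.2252, 0.2029]
orientation: [[-0.001, 1.0, -0.001], [1.0, 0.001, 0.002], [0.002, -0.001, -1.0]]
force: [-0.5, -0.4, -0.4]
opening: 0.0869
grip_force: 0.0
```

The cup stands in blue (346,45) and amber in yellow (335,132). On to the stopper.

>>> {"api": "step_arm", "payload": {"motion": [[0,0,0,-0.6,-0.06,0,1],[0,0,0,-0.985,-0.11,0.5,1],[0,0,0,-0.985,-0.11,1,1],[0,0,0,-0.985,-0.11,1,1],[0,0,0,-0.985,-0.11,1,1],[0,0,0,-0.985,-0.11,1,1]]}}

```text
time_s: 20.95
tool_pos: [0.4523, -0.305, 0.1248]
orientation: [[-0.002, 1.0, 0.002], [1.0, 0.002, -0.001], [-0.001, 0.002, -1.0]]
force: [-0.1, 0.4, 0.7]
opening: 0.0871
grip_force: 0.0
```

Run:
```python
from h import *
np.set_printoptions(precision=4,suppress=True)
print(readout.get_state()["tool_pos"])
p,d=optics.read_camera("wrist"); B=cloud(*cam("wrist"),d).reshape(-1,3)
st(B,(.4513,-.304),.022,.04,.024); st(B,(.61,-.303),.08,.12)
```

```text
[ 0.4523 -0.305   0.1248]
1216 [ 0.4521 -0.3039  0.0313] [ 0.4522 -0.3046  0.028 ] [0.0331 0.0331 0.0108]
167 [ 0.6081 -0.2968  0.0827] [ 0.6091 -0.2961  0.0861] [0.0173 0.0088 0.0121]
```

Well centred. I'll go down 85 mm and grip.

>>> {"api": "step_arm", "payload": {"motion": [[0,0,0,0,0,0.5,1],[0,0,0,0,0,0.95,1],[0,0,0,0,0,0.95,1],[0,0,0,0,0,0.95,1]]}}

```text
time_s: 21.4
tool_pos: [0.4517, -0.3059, 0.0484]
orientation: [[-0.001, 1.0, 0.001], [1.0, 0.001, -0.001], [-0.001, 0.001, -1.0]]
force: [0.1, -0.6, 0.1]
opening: 0.0871
grip_force: 0.0
```

>>> {"api": "step_arm", "payload": {"motion": [[0,0,0,0,0,0.11,1],[0,0,0,0,0,0.11,1],[0,0,0,0,0,0.11,0],[0,0,0,0,0,0.11,0],[0,0,0,0,0,0.11,0],[0,0,0,0,0,0.11,0],[0,0,0,0,0,0.11,0],[0,0,0,0,0,0.11,0],[0,0,0,0,0,0.11,0],[0,0,0,0,0,0.11,0]], "newtons": 10}}

```text
time_s: 22.4
tool_pos: [0.4511, -0.3059, 0.0383]
orientation: [[-0.0, 1.0, -0.0], [1.0, 0.0, 0.0], [0.0, -0.0, -1.0]]
force: [-0.1, -0.1, 0.1]
opening: 0.0332
grip_force: 10.0
```

>>> {"api": "step_arm", "payload": {"motion": [[0,0,0,0,0,-0.3,0],[0,0,0,0,0,-0.8,0],[0,0,0,0.5,0,-1,0],[0,0,0,0.925,0.012,-1,0],[0,0,0,0.925,0.012,-1,0]]}}

```text
time_s: 22.9
tool_pos: [0.4504, -0.2274, 0.1188]
orientation: [[-0.003, 1.0, -0.003], [1.0, 0.003, 0.003], [0.003, -0.003, -1.0]]
force: [-0.9, -0.4, -1.2]
opening: 0.0335
grip_force: 10.0
```

>>> {"api": "step_arm", "payload": {"motion": [[0,0,0,0.2,0,-0.5,0],[0,0,0,0.5,0,-1,0],[0,0,0,0.925,0.012,-1,0],[0,0,0,0.925,0.012,-1,0]]}}

```text
time_s: 23.3
tool_pos: [0.4524, -0.1552, 0.1992]
orientation: [[-0.003, 1.0, -0.0], [1.0, 0.003, 0.001], [0.001, -0.0, -1.0]]
force: [0.3, 0.5, -0.6]
opening: 0.0337
grip_force: 10.0
```

>>> {"api": "step_arm", "payload": {"motion": [[0,0,0,0.5,0,0,0],[0,0,0,0.925,0.012,0,0],[0,0,0,0.925,0.012,0,0]]}}

```text
time_s: 23.6
tool_pos: [0.4526, -0.0812, 0.1976]
orientation: [[-0.004, 1.0, -0.003], [1.0, 0.004, 0.002], [0.002, -0.003, -1.0]]
force: [-1.3, 0.6, -1.4]
opening: 0.0337
grip_force: 10.0
```

>>> {"api": "step_arm", "payload": {"motion": [[0,0,0,0.5,0,0,0],[0,0,0,0.925,0.012,0,0],[0,0,0,0.925,0.012,0,0]]}}

```text
time_s: 23.9
tool_pos: [0.4544, -0.0081, 0.1978]
orientation: [[-0.004, 1.0, -0.002], [1.0, 0.004, 0.001], [0.001, -0.002, -1.0]]
force: [-0.7, -0.8, -0.7]
opening: 0.0336
grip_force: 10.0
```

>>> {"api": "step_arm", "payload": {"motion": [[0,0,0,0.5,0,0,0],[0,0,0,0.925,0.012,0,0],[0,0,0,0.925,0.012,0,0]]}}

```text
time_s: 24.2
tool_pos: [0.4562, 0.0653, 0.198]
orientation: [[-0.003, 1.0, -0.0], [1.0, 0.003, 0.0], [0.0, -0.0, -1.0]]
force: [0.3, 0.2, -1.0]
opening: 0.0334
grip_force: 10.0
```

>>> {"api": "step_arm", "payload": {"motion": [[0,0,0,0.5,0,0,0],[0,0,0,0.925,0.012,0,0],[0,0,0,0.925,0.012,0,0]]}}

```text
time_s: 24.5
tool_pos: [0.4579, 0.139, 0.1981]
orientation: [[-0.003, 1.0, 0.001], [1.0, 0.003, 0.0], [0.0, 0.001, -1.0]]
force: [-0.1, -0.7, -0.9]
opening: 0.0333
grip_force: 10.0
```

>>> {"api": "step_arm", "payload": {"motion": [[0,0,0,0.5,0,0,0],[0,0,0,0.925,0.012,0,0],[0,0,0,0.925,0.012,0,0],[0,0,0,0.925,0.012,0,0]]}}

```text
time_s: 24.9
tool_pos: [0.4585, 0.2106, 0.198]
orientation: [[-0.001, 1.0, -0.0], [1.0, 0.001, -0.001], [-0.001, -0.0, -1.0]]
force: [0.2, -0.0, 0.8]
opening: 0.0333
grip_force: 10.0
```

>>> {"api": "step_arm", "payload": {"motion": [[0,0,0,0.5,0,0,0],[0,0,0,0.925,0.012,0,0],[0,0,0,0.925,0.012,0,0],[0,0,0,0.925,0.012,0,0],[0,0,0,0.925,0.012,0,0]]}}

```text
time_s: 25.4
tool_pos: [0.4589, 0.284, 0.1981]
orientation: [[0.002, 1.0, -0.001], [1.0, -0.002, -0.001], [-0.001, -0.001, -1.0]]
force: [-0.3, -0.2, -0.0]
opening: 0.0337
grip_force: 10.0
```

>>> {"api": "step_arm", "payload": {"motion": [[0,0,0,0.02,0,0.5,0],[0,0,0,0.02,0,0.95,0],[0,0,0,0.02,0,0.95,0],[0,0,0,0.02,0,0.95,0]]}}

```text
time_s: 25.8
tool_pos: [0.4588, 0.2864, 0.1223]
orientation: [[0.001, 1.0, -0.002], [1.0, -0.001, -0.001], [-0.001, -0.002, -1.0]]
force: [0.4, 0.5, -0.6]
opening: 0.0336
grip_force: 10.0
```

>>> {"api": "step_arm", "payload": {"motion": [[0,0,0,0,0,0.4,0],[0,0,0,0,0,0.7,0],[0,0,0,0,0,0.85,0],[0,0,0,0,0,0.9,0],[0,0,0,0,0,0.9,0],[0,0,0,0,0,0.9,0]]}}

```text
time_s: 26.4
tool_pos: [0.4597, 0.288, 0.0516]
orientation: [[-0.0, 1.0, 0.002], [1.0, 0.0, 0.001], [0.001, 0.002, -1.0]]
force: [-0.4, 1.2, -0.1]
opening: 0.0333
grip_force: 10.0
```

>>> {"api": "step_arm", "payload": {"motion": [[0,0,0,0,0,0.05,0],[0,0,0,0,0,0.08,0],[0,0,0,0,0,0.08,0],[0,0,0,0,0,0.08,0]]}}

```text
time_s: 26.8
tool_pos: [0.4587, 0.2877, 0.044]
orientation: [[-0.0, 1.0, -0.0], [1.0, 0.0, -0.0], [-0.0, -0.0, -1.0]]
force: [0.3, 0.2, 0.7]
opening: 0.0332
grip_force: 10.0
```

>>> {"api": "step_arm", "payload": {"motion": [[0,0,0,0,0,0.015,0],[0,0,0,0,0,0.015,0],[0,0,0,0,0,0.015,0]]}}

```text
time_s: 27.1
tool_pos: [0.4589, 0.2877, 0.0433]
orientation: [[-0.0, 1.0, 0.0], [1.0, 0.0, 0.0], [0.0, 0.0, -1.0]]
force: [-0.6, -0.4, 5.9]
opening: 0.0335
grip_force: 10.0
```

>>> {"api": "step_arm", "payload": {"motion": [[0,0,0,0,0,0,0.65],[0,0,0,0,0,0,0.65],[0,0,0,0,0,0,0.65],[0,0,0,0,0,0,0.65],[0,0,0,0,0,0,0.65],[0,0,0,0,0,-0.3,0.65],[0,0,0,0,0,-0.8,0.65],[0,0,0,0,0,-1,0.65],[0,0,0,0,0,-1,0.65]]}}

```text
time_s: 28.0
tool_pos: [0.4604, 0.2883, 0.1251]
orientation: [[-0.0, 1.0, 0.005], [1.0, 0.0, 0.002], [0.002, 0.005, -1.0]]
force: [0.0, -0.1, -0.5]
opening: 0.0565
grip_force: 0.0
```

>>> {"api": "step_arm", "payload": {"motion": [[0,0,0,0,0,-0.5,0.65],[0,0,0,0,0,-1,0.65],[0,0,0,-0.5,0.2,-1,0.65],[0,0,0,-0.95,0.4,-1,0.65],[0,0,0,-0.95,0.4,-1,0.65]]}}

```text
time_s: 28.5
tool_pos: [0.4925, 0.2083, 0.2019]
orientation: [[0.004, 1.0, 0.0], [1.0, -0.004, -0.001], [-0.001, 0.0, -1.0]]
force: [-0.2, 0.5, -0.0]
opening: 0.0564
grip_force: 0.0
```

>>> {"api": "step_arm", "payload": {"motion": [[0,0,0,-0.5,0.2,0,0.65],[0,0,0,-0.95,0.4,0,0.65],[0,0,0,-0.95,0.4,0,0.65]]}}

```text
time_s: 28.8
tool_pos: [0.5245, 0.1325, 0.2015]
orientation: [[0.004, 1.0, 0.0], [1.0, -0.004, -0.001], [-0.001, 0.0, -1.0]]
force: [0.0, -0.6, 0.1]
opening: 0.0563
grip_force: 0.0
```

>>> {"api": "step_arm", "payload": {"motion": [[0,0,0,-0.5,0.2,0,0.65],[0,0,0,-0.95,0.4,0,0.65],[0,0,0,-0.95,0.4,0,0.65]]}}

```text
time_s: 29.1
tool_pos: [0.5567, 0.0569, 0.2017]
orientation: [[0.004, 1.0, 0.001], [1.0, -0.004, -0.001], [-0.001, 0.001, -1.0]]
force: [0.2, 0.3, 0.3]
opening: 0.0568
grip_force: 0.0
```

>>> {"api": "step_arm", "payload": {"motion": [[0,0,0,-0.5,0.2,0,0.65],[0,0,0,-0.95,0.4,0,0.65],[0,0,0,-0.95,0.4,0,0.65],[0,0,0,-0.95,0.4,0,0.65],[0,0,0,-0.95,0.4,0,0.65]]}}

```text
time_s: 29.6
tool_pos: [0.5854, -0.0144, 0.2018]
orientation: [[-0.001, 1.0, -0.003], [1.0, 0.001, 0.001], [0.001, -0.003, -1.0]]
force: [0.7, -0.3, -0.1]
opening: 0.0565
grip_force: 0.0
```

Run:
```python
from h import *
np.set_printoptions(precision=4,suppress=True)
print(readout.get_state()["tool_pos"])
p,d=optics.read_camera("wrist"); cv2.imwrite("pics/w6.png",p[:,:,::-1]); B=cloud(*cam("wrist"),d).reshape(-1,3)
st(B,(.587,-.019),.062,.1,.02);st(B,(.587,-.019),.084,.1,.02);st(B,(.587,-.019),.02,.05,.035)
```

```text
[ 0.5854 -0.0144  0.2018]
137 [ 0.5876 -0.0172  0.0816] [ 0.5876 -0.0185  0.0778] [0.009  0.009  0.0307]
64 [ 0.5877 -0.0183  0.0894] [ 0.588  -0.0189  0.0887] [0.0074 0.0081 0.0088]
1422 [ 0.5875 -0.014   0.0396] [ 0.5877 -0.0183  0.0355] [0.0511 0.05   0.0289]
```

View pics/w6.png

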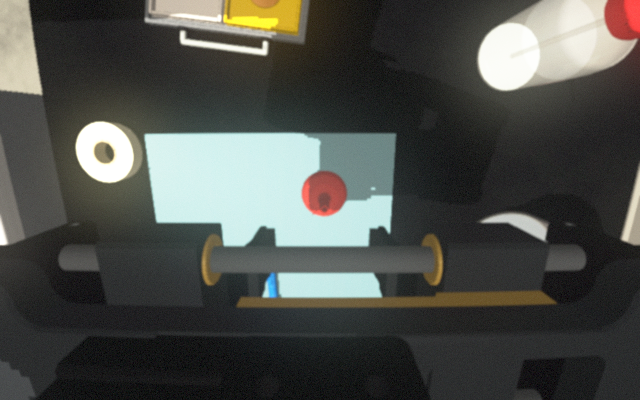

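The long-neck bulb is at (325,193), with its neck near (.588,-.019). A large beaker stands to the right, so I'll check clearance for the gripper body.

Run:
```python
from h import *
np.set_printoptions(precision=4,suppress=True)
for n in("top","scene"):
    p,d=optics.read_camera(n); B=cloud(*cam(n),d).reshape(-1,3)
    P=B[(B[:,0]>.6)&(np.abs(B[:,1]+.019)<.07)&(B[:,2]>.06)&(B[:,2]<.17)]; print(n,len(P),np.percentile(P,[0,1,5],axis=0) if len(P) else "")
s=readout.get_state(); print(go([.588,-.0187,.08]))
```

```text
top 678 [[ 0.7743 -0.089   0.0601]
 [ 0.7861 -0.0875  0.0624]
 [ 0.8167 -0.0836  0.0665]]
scene 578 [[ 0.7489 -0.089   0.0603]
 [ 0.7515 -0.0884  0.0634]
 [ 0.7544 -0.0858  0.0802]]
[ 0.      0.      0.     -0.051   0.027   1.5311]
```

Clear. Going down to the neck.

>>> {"api": "step_arm", "payload": {"motion": [[0,0,0,-0.05,0.03,0.4,0.65],[0,0,0,-0.05,0.03,0.75,0.65],[0,0,0,-0.05,0.03,0.75,0.65],[0,0,0,-0.05,0.03,0.75,0.65]]}}

```text
time_s: 30.15
tool_pos: [0.5889, -0.0196, 0.1428]
orientation: [[-0.001, 1.0, -0.001], [1.0, 0.001, 0.0], [0.0, -0.001, -1.0]]
force: [0.7, 0.1, 0.2]
opening: 0.0563
grip_force: 0.0
```

>>> {"api": "step_arm", "payload": {"motion": [[0,0,0,0,0,0.4,0.65],[0,0,0,0,0,0.72,0.65],[0,0,0,0,0,0.72,0.65],[0,0,0,0,0,0.72,0.65],[0,0,0,0,0,0.72,0.65]]}}

```text
time_s: 30.65
tool_pos: [0.5907, -0.0205, 0.0873]
orientation: [[-0.0, 1.0, 0.004], [1.0, 0.0, -0.001], [-0.001, 0.004, -1.0]]
force: [0.4, -0.7, -0.1]
opening: 0.0564
grip_force: 0.0
```

>>> {"api": "step_arm", "payload": {"motion": [[0,0,0,0.02,-0.015,0.07,0.65],[0,0,0,0.02,-0.015,0.07,0.65],[0,0,0,0.02,-0.015,0.07,0],[0,0,0,0.02,-0.015,0.07,0],[0,0,0,0.02,-0.015,0.07,0],[0,0,0,0.02,-0.015,0.07,0],[0,0,0,0.02,-0.015,0.07,0],[0,0,0,0.02,-0.015,0.07,0],[0,0,0,0.02,-0.015,0.07,0],[0,0,0,0.02,-0.015,0.07,0]], "newtons": 12}}

```text
time_s: 31.65
tool_pos: [0.5879, -0.0187, 0.0794]
orientation: [[-0.0, 1.0, -0.0], [1.0, 0.0, 0.0], [0.0, -0.0, -1.0]]
force: [-0.1, 0.6, 0.3]
opening: 0.0105
grip_force: 12.0
```

>>> {"api": "step_arm", "payload": {"motion": [[0,0,0,0,0,-0.3,0],[0,0,0,0,0,-0.8,0],[0,0,0,0,0,-1,0],[0,0,0,0,0,-1,0]]}}

```text
time_s: 32.05
tool_pos: [0.5899, -0.0191, 0.1623]
orientation: [[-0.0, 1.0, 0.006], [1.0, 0.0, -0.001], [-0.001, 0.006, -1.0]]
force: [-0.0, 0.0, -0.4]
opening: 0.0105
grip_force: 12.0
```

>>> {"api": "step_arm", "payload": {"motion": [[0,0,0,0.2,-0.1,-0.5,0],[0,0,0,0.5,-0.3,-1,0],[0,0,0,0.935,-0.587,-1,0],[0,0,0,0.935,-0.587,-1,0]]}}

```text
time_s: 32.45
tool_pos: [0.5369, 0.0595, 0.2391]
orientation: [[-0.004, 1.0, -0.005], [1.0, 0.004, 0.002], [0.002, -0.005, -1.0]]
force: [-0.3, -0.5, -1.2]
opening: 0.0106
grip_force: 12.0
```

>>> {"api": "step_arm", "payload": {"motion": [[0,0,0,0.45,-0.3,0,0],[0,0,0,0.935,-0.587,0,0],[0,0,0,0.935,-0.587,0,0],[0,0,0,0.935,-0.587,0,0]]}}

```text
time_s: 32.85
tool_pos: [0.4933, 0.1312, 0.2384]
orientation: [[-0.002, 1.0, -0.002], [1.0, 0.002, -0.001], [-0.001, -0.002, -1.0]]
force: [0.6, 0.0, -0.4]
opening: 0.0107
grip_force: 12.0
```

>>> {"api": "step_arm", "payload": {"motion": [[0,0,0,0.45,-0.3,0,0],[0,0,0,0.935,-0.587,0,0],[0,0,0,0.935,-0.587,0,0],[0,0,0,0.935,-0.587,0,0],[0,0,0,0.935,-0.587,0,0]]}}

```text
time_s: 33.35
tool_pos: [0.4486, 0.2045, 0.2393]
orientation: [[0.001, 1.0, 0.001], [1.0, -0.001, -0.001], [-0.001, 0.001, -1.0]]
force: [0.7, 0.3, -0.3]
opening: 0.0103
grip_force: 12.0
```

Run:
```python
from h import *
print(go([.4465,.205,.086]))
p,d=optics.read_camera("wrist"); cv2.imwrite("pics/w7.png",p[:,:,::-1])
```

```text
[ 0.      0.      0.      0.0072 -0.0274  1.9158]
```

View pics/w7.png

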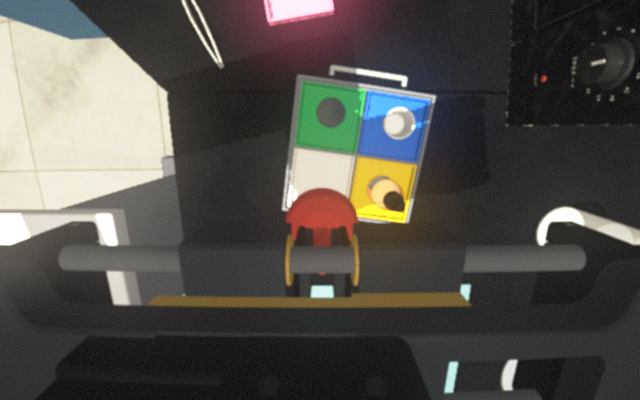

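Stopper (330,112), cup (398,123) and amber (385,190) all stand, and the bulb hangs above white. Lowering it.

>>> {"api": "step_arm", "payload": {"motion": [[0,0,0,0.01,-0.03,0.5,0],[0,0,0,0.01,-0.03,0.95,0],[0,0,0,0.01,-0.03,0.95,0],[0,0,0,0.01,-0.03,0.95,0]]}}

```text
time_s: 33.8
tool_pos: [0.4455, 0.2056, 0.1634]
orientation: [[0.002, 1.0, -0.001], [1.0, -0.002, -0.0], [-0.0, -0.001, -1.0]]
force: [-0.7, 0.0, -0.4]
opening: 0.0107
grip_force: 12.0
```

>>> {"api": "step_arm", "payload": {"motion": [[0,0,0,0,0,0.4,0],[0,0,0,0,0,0.7,0],[0,0,0,0,0,0.85,0],[0,0,0,0,0,0.88,0],[0,0,0,0,0,0.88,0],[0,0,0,0,0,0.88,0]]}}

```text
time_s: 34.4
tool_pos: [0.4458, 0.2066, 0.0944]
orientation: [[-0.0, 1.0, 0.003], [1.0, 0.0, 0.001], [0.001, 0.003, -1.0]]
force: [0.6, 0.1, -0.5]
opening: 0.0101
grip_force: 12.0
```

>>> {"api": "step_arm", "payload": {"motion": [[0,0,0,0,0,0.04,0],[0,0,0,0,0,0.07,0],[0,0,0,0,0,0.07,0],[0,0,0,0,0,0.07,0]]}}

```text
time_s: 34.8
tool_pos: [0.4446, 0.2065, 0.0876]
orientation: [[-0.0, 1.0, -0.0], [1.0, 0.0, -0.0], [-0.0, -0.0, -1.0]]
force: [-0.9, 0.3, -0.2]
opening: 0.0103
grip_force: 12.0
```

>>> {"api": "step_arm", "payload": {"motion": [[0,0,0,0,0,0.03,0],[0,0,0,0,0,0.04,0],[0,0,0,0,0,0.04,0],[0,0,0,0,0,0.04,0]]}}

```text
time_s: 35.2
tool_pos: [0.4446, 0.2064, 0.0843]
orientation: [[-0.0, 1.0, -0.0], [1.0, 0.0, -0.0], [-0.0, -0.0, -1.0]]
force: [0.0, 0.6, 0.7]
opening: 0.0102
grip_force: 12.0
```

>>> {"api": "step_arm", "payload": {"motion": [[0,0,0,0,0,0.012,0],[0,0,0,0,0,0.012,0],[0,0,0,0,0,0.012,0]]}}

```text
time_s: 35.5
tool_pos: [0.4444, 0.2064, 0.0841]
orientation: [[-0.0, 1.0, -0.0], [1.0, 0.0, -0.0], [-0.0, -0.0, -1.0]]
force: [-1.8, 0.2, 7.0]
opening: 0.0107
grip_force: 12.0
```

Contact. Release to about 35 mm, lift straight up, and look from a clear position.

>>> {"api": "step_arm", "payload": {"motion": [[0,0,0,0,0,0,0.4],[0,0,0,0,0,0,0.4],[0,0,0,0,0,0,0.4],[0,0,0,0,0,0,0.4],[0,0,0,0,0,0,0.4],[0,0,0,0,0,-0.3,0.4],[0,0,0,0,0,-0.8,0.4],[0,0,0,0,0,-1,0.4],[0,0,0,0,0,-1,0.4]]}}

```text
time_s: 36.4
tool_pos: [0.4463, 0.2069, 0.1656]
orientation: [[-0.0, 1.0, 0.006], [1.0, 0.0, 0.001], [0.001, 0.006, -1.0]]
force: [1.0, -0.2, 0.3]
opening: 0.035
grip_force: 0.0
```

>>> {"api": "step_arm", "payload": {"motion": [[0,0,0,0,0,-0.5,0.4],[0,0,0,0,0,-1,0.4],[0,0,0,-0.5,0.3,-1,0.4],[0,0,0,-1,0.5,-1,0.4],[0,0,0,-1,0.5,-1,0.4],[0,0,0,-1,0.5,-1,0.4]]}}

```text
time_s: 37.0
tool_pos: [0.4842, 0.1256, 0.242]
orientation: [[0.003, 1.0, -0.003], [1.0, -0.003, 0.0], [0.0, -0.003, -1.0]]
force: [0.1, 0.5, -0.1]
opening: 0.0349
grip_force: 0.0
```

Run:
```python
from h import *
np.set_printoptions(precision=4,suppress=True)
p,d=optics.read_camera("wrist"); cv2.imwrite("pics/w8.png",p[:,:,::-1]); B=cloud(*cam("wrist"),d).reshape(-1,3)
st(B,(.4446,.206),.08,.12,.02);st(B,(.4446,.206),.02,.055,.034); st(B,(.526,.195),.09,.12); st(B,(.539,.277),.03,.05); st(B,(.459,.288),.03,.05)
p,d=optics.read_camera("top"); cv2.imwrite("pics/top8.png",cv2.resize(p[130:270,250:500,::-1],None,fx=3,fy=3))
```

```text
68 [0.4453 0.2068 0.091 ] [0.445  0.207  0.0889] [0.0067 0.0088 0.0168]
1376 [0.4469 0.2062 0.0448] [0.4454 0.2066 0.0404] [0.0488 0.0506 0.0291]
160 [0.5252 0.1956 0.1055] [0.5263 0.1957 0.1008] [0.0124 0.012  0.0215]
286 [0.5404 0.2816 0.0349] [0.5388 0.2786 0.034 ] [0.0342 0.0355 0.0078]
787 [0.4588 0.2901 0.0359] [0.4586 0.2901 0.0345] [0.0312 0.0335 0.0081]
```

View pics/w8.png

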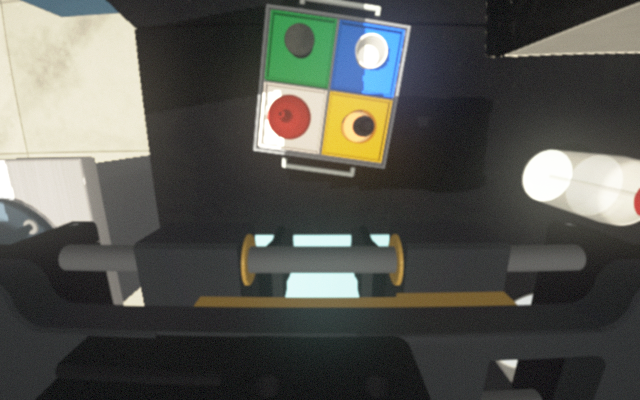

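View pics/top8.png

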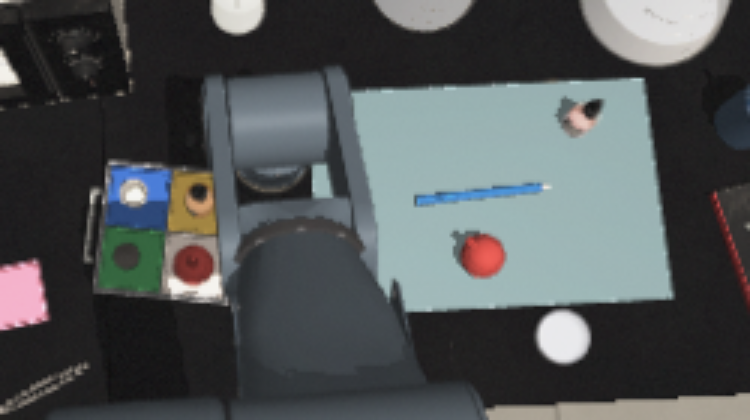

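All four stand in their pockets: in the wrist view the stopper is in green (299,40), the cup in blue (371,50), the bulb in white (289,117) and amber in yellow (358,126). The top crop shows the clear bottle (582,117) and the round bulb (482,256) still standing where they were.

```bash
python3 -c "
from rig import bot
print(bot.close_job())"
```

```text
the job is handed in; nothing more can be done
None
```

The job is handed in: the amber bottle is in yellow, the cup in blue, the stopper in green and the long-necked bulb in white, all standing upright, with the clear bottle and round bulb left standing where they were.

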